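# Press a dental model carrier under its hold-down spring

## Task

Push the yellow carrier plate with the plaster teeth fully home in the blue spring-bed holder: with the fingertips press its thumb pad down hard against the sprung bed and, keeping it pressed, slide it forward under the brass spring until its nose meets the end stop, then let go and leave the spring holding it down. Only press and push, never lift the plate, do not touch the plaster teeth, do not prise the spring up, and leave the jar, carver, wax block and tray where they are.

Things in the scene. Friction and masses are not known exactly. Their poses are not given: they have to be found in the camera images.
- holder: Fixed holder, 284 x 100 mm, aluminium base with two blue side rails (tops 30 mm above the bench, 68 mm apart, so the 60 mm wide plate has 4 mm play each side). Origin on the bench surface; its x axis is level and is the loading direction, from the open end (x = -122 mm) to the stop (x = +112 mm) and the blue spring block (to x = +162 mm, 46 mm high); y is across, z up. Its place and yaw vary; x points roughly to the robot's left (within 30 degrees).
- bed (a joint): Sprung steel bed of the holder, 222 x 62 mm (holder x from -113 to +109 mm), the floor on which the plate rests. Value in m, 0 = up (bed surface 32 mm above the bench), 0.010 = fully down (22 mm). It stays level. With the plate on it, it needs about 4 N of extra push to start moving and about 10 N to go fully down, and springs back up when released; about 8 mm down is a good sliding depth.
- leaf (a joint): Golden-orange brass leaf spring, 44 mm wide, fixed on the spring block, its 10 mm round lip towards the open end. Rad: 0 = at rest, grows as the lip lifts (0.1 = 6 mm); 0.03 to 0.05 with a home plate under it. Presses down with 5 N, more when lifted. With the bed up the plate runs square into the lip and is blocked; with the bed 6 mm or more down its sloped nose slips under.
- spring_lip (a point): Fixed point in the holder where the underside of the spring's lip rests: 29.5 mm above the bench, 27 mm before the stop along holder x, mid-width. Axes as the holder's.
- stop (a point): Middle of the face of the dark steel end stop, 24 mm above the bench. Axes as the holder's. The plate is home when its nose touches this face.
- plate_nose (a point): Middle of the lower front edge of the plate. The plate is a loose yellow plastic slab 130 x 60 x 8 mm, about 200 g, lying in the holder; x points forward (its loading direction), z up. The front 18 mm slope down to 5 mm thick. The plaster base with teeth (40 x 50 mm, 14 mm high) stands on it from 40 to 80 mm behind the front edge.
- thumb_pad (a point): Middle of the flat thumb pad on the plate's upper face: 8 mm above the plate's underside, 112 mm behind its front edge; x forward, z up. The free flat pad is 36 mm long (18 mm either way along x) and 60 mm wide. Right in front of it, 18 to 23 mm ahead of this point, a 7 mm high, 54 mm wide ridge across the plate takes the fingertips' forward push. With the bed up the pad is 40 mm above the bench, with the bed down 30 mm.
- arch: Brittle plaster base with white teeth, fixed on the plate, 40 x 50 x 14 mm; origin at the centre of its underside on the plate's upper face, 60 mm behind the plate's front edge. It is not to be touched.
- jar: Bystander: small white lidded jar, 42 mm across, 52 mm high, origin under its centre.
- carver: Bystander: blue-handled wax carver lying on the bench, 158 mm long, 10 mm wide, along its own x axis; origin near its middle, on the bench.
- wax: Bystander: yellow wax block 60 x 42 x 22 mm, origin under its centre.
- tray: Bystander: small green open tray 100 x 75 x 32 mm, origin under its centre.
- plate: The loose yellow plate itself; origin at the centre of its underside, 65 mm behind the front edge; x forward, z up. Other sizes under plate_nose and thumb_pad.
Things that resemble listed ones, but are neither listed nor needed, are in the scene too. Leave any brown or grey look-alike of the plate alone.

How it is judged:
On the way, in this order (a step that is already met when the one before it is completed fails the run):
1. the fingers press the plate, and the bed under it, down at least 6 mm while its nose is still short of the spring lip or just under it (value of joint bed above 0.006 m and contact force between the fingers and plate above 4 N and x of plate_nose in the frame of stop below -0.012 m), for 0.1 s.
2. the plate is slid under the spring to the end stop (x of plate_nose in the frame of stop above -0.0035 m), for 0.1 s.
At the end, for the whole second after the job is handed in: The plate's nose is within 4 mm of the end stop, the plate lies flat and still under the brass spring, which alone keeps it and the bed at least 5 mm below the raised height (x of plate_nose in the frame of stop between -0.004 and 0.004 m and z of plate_nose in the frame of holder below 0.0275 m and value of joint bed above 0.005 m and value of joint leaf between 0.012 and 0.12 rad and angle between plate_nose's own z axis and vertical below 0.08 rad and linear speed of plate below 0.01 m/s); the robot touches nothing.
It fails at once if the plate is lifted more than 8 mm off the raised bed or tipped up (z of plate in the frame of holder above 0.04 m or angle between plate's own z axis and vertical above 0.2 rad).
It fails at once if the plaster teeth are touched with the robot (contact force between any of the fingers, the arm and arch above 2 N).
It fails at once if the spring is prised up (value of joint leaf above 0.15 rad).
It fails at once if a bystander is displaced by more than 15 mm (distance of any of jar, carver, wax, tray from where it was at the start of the episode above 0.015 m).
It also fails if it takes over 35 s, if anything falls off the work surface, if the arm or the gripper's body presses on something with over 40 N, if the wrist force passes 120 N, or if a joint passes its speed limit or range.

## Robot

A 6-joint arm with a two-finger parallel gripper is mounted at the origin on the work surface. World frame = base frame: x ahead of the robot, y to its left, z up, the work surface at z = 0. Lengths are in m, angles in rad, forces in N, time in s.
With the tool pointing down it reaches from about 0.35 to 0.85 m from the base axis. Payload 8.1 kg.
Tool frame: the origin (TCP) lies on the centre line of the jaws, within the pads' length; the fingertips stand 17 mm ahead of it and the grasp point (between the pads) lies 2 mm behind it; x points along the fingers, z is the direction in which the jaws open and shut, and the axes are right-handed (so a half turn about x gives the same grasp; the last joint's range is limited). The gripper opens to 93 mm and grips with 3 to 60 N. Pads are 15 mm wide; open, the fingers measure 128 mm over their backs; the gripper's body (75 mm by 188 mm) begins 65 mm behind the grasp point.
Start: joints at [1.212, 0.13, 1.488, -0, 1.523, -0.085], TCP at [0.162, 0.578, 0.236] pointing down, gripper open.
Joint ranges: [-2.96, 2.96], [-0.89, 2.26], [0.02, 2.5], [-1.34, 4.48], [0, 2.73], [-2.66, 2.66]. Speed limits (rad/s): [2.39, 2.39, 2.79, 3.14, 3.14, 3.14].

## Interface

Orientations are given as a rotation vector (axis times angle).
In Python, from plant import telemetry, optics, workorder gives the robot as it stands.
- The arm moves only by the shell command python3 -m inch 'ROWS' [FORCE]. ROWS is JSON, a list that holds one entry, the list of rows, each a list of 7 numbers: the shift along the tool's x, y, z in m, then the turn, a rotation vector about the tool's x, y, z in rad, then the opening, from 0 (shut) to 1 (fully open). In form: [[[tx, ty, tz, ax, ay, az, grip], ...]]. A call has 1 to 20 rows; each row shifts and turns the pose as measured when the row begins, along the tool's axes as they then stand; what a row does not reach is not made up. A row lasts 1/10 s, in which the tool goes at most 50 mm and 8.59 degrees, less where a joint would pass 70% of its speed; a pose out of reach is approached as far as the arm can. A call is refused whole if a number of a shift passes 0.05 or a number of a turn 0.15, either way. A call with a gripper value outside its range is refused whole. The fingers move at their own pace and stop on an object; FORCE is the grip in N (left out, the last holds). Time passes only in rows, so rows that do not move let the fingers close. It gives the time, the measured TCP pose, the force and the opening at its end, in the units of the state.
- telemetry.read_state(): the state, without advancing time (a new reading comes with each control period).
- optics.read_camera(name): name is "side" or "top" or "wrist"; returns a dict with "frame" (480x640x3 uint8, blue, green, red), "fx", "fy", "cx", "cy" (pixels), "rvec" (rotation vector, rad) and "tvec" (3), from world to camera coordinates, as OpenCV has them. Camera axes: x right, y down, z forward; pixel columns grow to the right and rows downward; lengths in m; the calibration is good to about 2 mm. A picture is of the moment at which its call begins. There is no depth.
- workorder.close_job(): hands the job in, once; it reports no verdict.
The state is a dict: "t": time; "q": joint angles; "dq": joint speeds; "joint_torque": joint torques, N m; "tool_pos": TCP position; "orientation": TCP orientation; "force": force on the tool from outside, world axes, zero at the start; "wrist_torque": the same for the moment, N m; "opening": finger opening in m.
Only numpy, scipy, OpenCV 4.12 (cv2) and the standard library are available. Lean on these libraries where they do the work, as an engineer would, in place of code of your own. Each camera call takes 0.05 s, during which the arm holds its last target. There are 200 camera calls.

## Working session

There is one attempt and no reset: what is moved stays moved. The work goes in short steps, Python scripts to look and compute and a shell command to move; the robot and the scene stay as the last step left them, time stands still between calls to the robot, and variables do not carry over. Pictures are saved under pics/ and viewed, on a budget of 10 in all, crops included, one or two more only if the job needs it, and the job is handed in when it is done.

```bash
mkdir -p pics; ls; python3 - <<'E'
from plant import telemetry, optics
import cv2
s=telemetry.read_state()
for k in ("t","tool_pos","orientation","force","opening"): print(k,s[k])
for n in ("side","top"):
    c=optics.read_camera(n); cv2.imwrite(f"pics/{n}0.png",c["frame"])
    print(n,c["fx"],c["fy"],c["cx"],c["cy"],c["rvec"],c["tvec"])
E
```

```text
pics
t 0.0
tool_pos [0.16203009 0.57714967 0.23459113]
orientation [-1.00621263  1.32796226  1.004561  ]
force [ 0.11401913 -0.5220606  -0.10450461]
opening 0.09276248018533675
side 455.1155763307539 455.1155763307539 324.513571641629 237.85261997059519 [ 0.11742103 -2.88052991  1.21734536] [0.6219485  0.00875887 1.12940026]
top 457.211589024602 457.211589024602 313.5417450422374 239.3316064454466 [ 2.18572053 -2.22887104  0.10379782] [0.12521419 0.58519991 0.82192183]
```

View pics/top0.png

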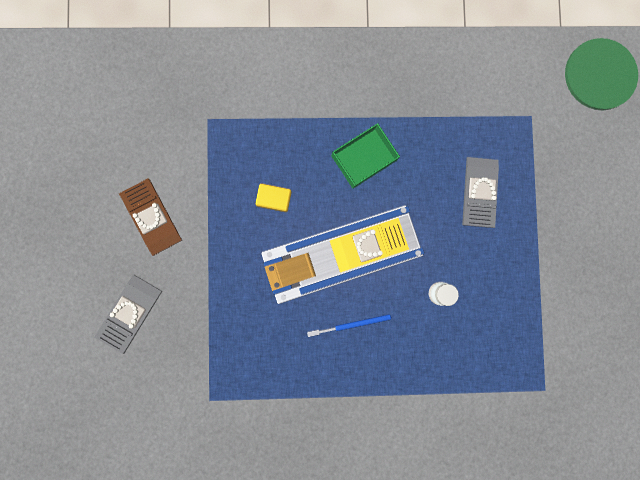

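View pics/side0.png

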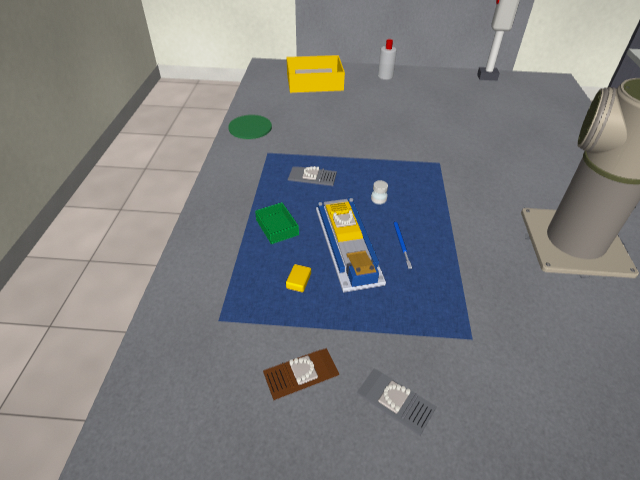

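The top view shows the holder with the yellow plate around (370,243), its brass spring at (290,271) to the left, jar (444,294), carver (350,326), wax (273,197), tray (365,155). The look-alikes are grey at (481,192), brown at (150,217) and grey at (128,314). Only the one in the holder is yellow, with the thumb pad at about (395,237). Next I measure it and enlarge a crop.

```bash
cat > h.py <<'E'
import numpy as np, cv2
from plant import telemetry, optics
from scipy.spatial.transform import Rotation as R
def K(c): return np.array([[c["fx"],0,c["cx"]],[0,c["fy"],c["cy"]],[0,0,1.]])
def cast(c,px,z):
    """pixels -> world points on plane height z"""
    px=np.atleast_2d(np.asarray(px,float)); Rm=cv2.Rodrigues(np.array(c["rvec"],float))[0]
    o=-Rm.T@np.array(c["tvec"],float)
    d=np.c_[px,np.ones(len(px))]@np.linalg.inv(K(c)).T@Rm
    return o+d*((z-o[2])/d[:,2])[:,None]
def proj(c,P):
    return cv2.projectPoints(np.atleast_2d(np.asarray(P,float)),np.array(c["rvec"],float),np.array(c["tvec"],float),K(c),None)[0][:,0]
def mask(f,lo,hi,box):
    h=cv2.cvtColor(f,cv2.COLOR_BGR2HSV); m=cv2.inRange(h,lo,hi); o=np.zeros_like(m); x0,y0,x1,y1=box
    o[y0:y1,x0:x1]=m[y0:y1,x0:x1]; return o
YEL=((22,150,120),(34,255,255)); BRASS=((8,110,90),(21,255,255))
def rect(m,c,z):
    p=cv2.findNonZero(m)[:,0].astype(float); W=cast(c,p,z)[:,:2].astype(np.float32)
    return cv2.minAreaRect((W*1000))
E
python3 - <<'E'
from h import *
c=optics.read_camera("top"); f=c["frame"]; b=(240,200,440,310)
for n,r,z in (("yel",YEL,.040),("brass",BRASS,.045)):
    m=mask(f,*r,b); m=cv2.morphologyEx(m,cv2.MORPH_OPEN,np.ones((2,2)))
    print(n,cv2.countNonZero(m),rect(m,c,z)); print(cv2.boxPoints(rect(m,c,z)))
s=telemetry.read_state(); print(proj(c,[s["tool_pos"]]))
print("jar top",cast(c,[[447,295]],.052),"carver",cast(c,[[310,333],[390,317]],.005),"tray",cast(c,[[353,187]],.03))
print("base corners z=.01",cast(c,[[263,252],[405,207],[421,254],[277,302]],.01))
print("rail top ends z=.03",cast(c,[[405,210],[418,251]],.03))
cv2.imwrite("pics/crop0.png",cv2.resize(f[195:315,250:430],None,fx=4.4,fy=4.4,interpolation=cv2.INTER_CUBIC))
E
```

```text
yel 1953 ((586.0404663085938, 84.66777801513672), (280.080810546875, 109.15629577636719), 79.21981811523438)
[[506.23218  -42.69281 ]
 [613.46204  -63.109573]
 [665.84875  212.02837 ]
 [558.6189   232.44513 ]]
brass 1073 ((528.9000244140625, 156.0448760986328), (43.22502136230469, 79.9627685546875), 17.15251350402832)
[[496.45764 187.87413]
 [520.0399  111.46786]
 [561.3424  124.21562]
 [537.76013 200.62189]]
[[-40.5618009  572.01778627]]
jar top [[ 0.4831075  -0.11740319  0.052     ]] carver [[ 0.4164496   0.1234081   0.005     ]
 [ 0.44192906 -0.02486817  0.005     ]] tray [[0.68061382 0.04054817 0.03      ]]
base corners z=.01 [[ 0.56631428  0.20675712  0.01      ]
 [ 0.64506944 -0.05824127  0.01      ]
 [ 0.5569176  -0.08526661  0.01      ]
 [ 0.47462823  0.18258075  0.01      ]]
rail top ends z=.03 [[ 0.63702891 -0.05327957  0.03      ]
 [ 0.56199892 -0.07455256  0.03      ]]
```

View pics/crop0.png

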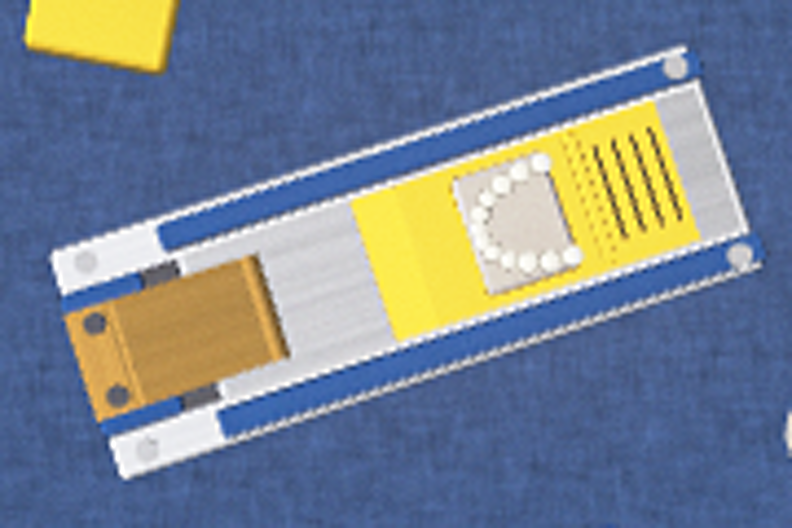

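The crop confirms the target: a yellow plate with its sloped front towards the spring, the dotted ridge at crop (590,200), and a lined thumb pad around (640,180). I'll re-measure the plate without the wax block in the mask and work out the approach.

```bash
cat >> h.py <<'E'
def goal(pad_xy,yaw,ztcp):
    """prints shift in current tool axes and turn (rotvec in tool axes) to a closed-jaw, tool-down pose, jaws across the holder"""
    s=telemetry.read_state(); Rc=R.from_rotvec(s["orientation"]); hx=np.array([np.cos(yaw),np.sin(yaw),0]); hy=np.array([-hx[1],hx[0],0])
    x=np.array([0,0,-1.])
    for sg in (1,-1):
        z=sg*hy; G=R.from_matrix(np.c_[x,np.cross(z,x),z])
        print("sign",sg,"turn tool axes",np.round((Rc.inv()*G).as_rotvec(),3),"shift cur axes",np.round(Rc.inv().apply(np.r_[pad_xy,ztcp]-s["tool_pos"]),4),"shift in goal axes",np.round(G.inv().apply(np.r_[pad_xy,ztcp]-s["tool_pos"]),4))
    print("q",np.round(s["q"],3),"pos",np.round(s["tool_pos"],4),"F",np.round(s["force"],1),"t",s["t"])
    return Rc.as_matrix()
E
python3 - <<'E'
from h import *
c=optics.read_camera("top"); f=c["frame"]
m=mask(f,*YEL,(322,200,430,290)); m=cv2.morphologyEx(m,cv2.MORPH_OPEN,np.ones((2,2)))
r=rect(m,c,.040); B=cv2.boxPoints(r); print(r); print(B)
C=np.array(r[0])/1000; e=B[2]-B[1] if np.linalg.norm(B[2]-B[1])>90 else B[1]-B[0]
if e[1]<0: e=-e
L=np.linalg.norm(e); hx=e/L; yaw=np.arctan2(hx[1],hx[0]); print("yaw deg",np.degrees(yaw),"len",L)
rear=C-hx*L/2000; pad=rear+hx*.018; tgt=pad+hx*.006; print("pad",pad,"target",tgt)
rb=rect(mask(f,*BRASS,(240,240,330,310)),c,.04); Bb=cv2.boxPoints(rb)/1000
print("along-hx: nose",C@hx+L/2000,"brass",sorted(Bb@hx), "lateral plate",C@[-hx[1],hx[0]],"brass",np.array(rb[0])/1000@[-hx[1],hx[0]])
print(np.round(goal(tgt,yaw,.12),3))
E
```

```text
((573.280029296875, 14.195037841796875), (58.2331657409668, 129.39971923828125), 17.157161712646484)
[[526.3731    67.42649 ]
 [564.5452   -56.214836]
 [620.18695  -39.036415]
 [582.01483   84.60491 ]]
yaw deg 107.157166 len 129.39972
pad [ 0.5870562  -0.03042664] target [ 0.58528624 -0.02469365]
along-hx: nose -0.09085087626505267 brass [np.float32(-0.045946695), np.float32(-0.04583306), np.float32(0.034401327), np.float32(0.034514993)] lateral plate -0.551956042267987 brass -0.5538936344241919
sign 1 turn tool axes [-2.144e+00 -1.000e-03 -1.000e-03] shift cur axes [ 0.1155 -0.5703 -0.465 ] shift in goal axes [ 0.115   0.7001 -0.2268]
sign -1 turn tool axes [ 0.998 -0.001  0.   ] shift cur axes [ 0.1155 -0.5703 -0.465 ] shift in goal axes [ 0.115  -0.7001  0.2268]
q [ 1.212  0.131  1.489  0.     1.523 -0.085] pos [0.1621 0.5774 0.235 ] F [0.1 0.4 1.5] t 0.2
[[-0.    -0.963  0.27 ]
 [-0.001  0.27   0.963]
 [-1.     0.    -0.001]]
```

```bash
python3 -m inch '[[[0,0,0,0.143,0,0,0],[0,0,0,0.143,0,0,0],[0,0,0,0.143,0,0,0],[0,0,0,0.143,0,0,0],[0,0,0,0.143,0,0,0],[0,0,0,0.143,0,0,0],[0,0,0,0.143,0,0,0],[0,-0.044,0.014,0,0,0,0],[0,-0.044,0.014,0,0,0,0],[0,-0.044,0.014,0,0,0,0],[0,-0.044,0.014,0,0,0,0],[0,-0.044,0.014,0,0,0,0],[0,-0.044,0.014,0,0,0,0],[0,-0.044,0.014,0,0,0,0],[0,-0.044,0.014,0,0,0,0],[0,-0.044,0.014,0,0,0,0],[0,-0.044,0.014,0,0,0,0],[0,-0.044,0.014,0,0,0,0],[0,-0.044,0.014,0,0,0,0]]]' 20
python3 -c "
from h import *
goal([.5853,-.0247],np.radians(107.16),.12)"
```

```text
t: 2.1
tool_pos: [0.4624, 0.0931, 0.2318]
orientation: [-0.21, 1.563, 0.201]
force: [0.3, 1.6, -0.5]
opening: 0.0004
sign 1 turn tool axes [3.103 0.009 0.005] shift cur axes [ 0.1124 -0.1449  0.0886] shift in goal axes [ 0.1118  0.1488 -0.0827]
sign -1 turn tool axes [-0.038 -0.003  0.006] shift cur axes [ 0.1124 -0.1449  0.0886] shift in goal axes [ 0.1118 -0.1488  0.0827]
q [ 0.095 -0.219  1.835 -0.006  1.528 -0.167] pos [0.4624 0.0931 0.2318] F [ 0.3  1.6 -0.5] t 2.1
```

```bash
python3 -m inch '[[[0.01,-0.036,0.022,-0.038,-0.003,0.006,0],[0.02,-0.036,0.022,0,0,0,0],[0.02,-0.036,0.022,0,0,0,0],[0.02,-0.036,0.022,0,0,0,0],[0.02,0,0,0,0,0,0],[0.01,0,0,0,0,0,0],[0,0,0,0,0,0,0]]]'
python3 - <<'E'
from h import *
goal([.5853,-.0247],np.radians(107.16),.12)
a=[optics.read_camera(n)["frame"] for n in ("top","wrist")]
cv2.imwrite("pics/w1.png",a[1]); cv2.imwrite("pics/t1.png",cv2.resize(a[0][170:320,240:440],None,fx=4,fy=4,interpolation=cv2.INTER_CUBIC))
E
```

```text
t: 2.8
tool_pos: [0.5946, -0.0324, 0.1279]
orientation: [-0.229, 1.557, 0.23]
force: [-0.5, 0.0, -0.9]
opening: 0.0003
sign 1 turn tool axes [ 3.135e+00  0.000e+00 -3.000e-03] shift cur axes [ 0.0079  0.0101 -0.0067] shift in goal axes [ 0.0079 -0.0101  0.0066]
sign -1 turn tool axes [-0.007  0.002  0.   ] shift cur axes [ 0.0079  0.0101 -0.0067] shift in goal axes [ 0.0079  0.0101 -0.0066]
q [-1.410e-01  1.910e-01  1.621e+00  1.000e-03  1.328e+00 -4.340e-01] pos [ 0.5946 -0.0324  0.1279] F [-0.5  0.  -0.9] t 2.8
```

View pics/w1.png

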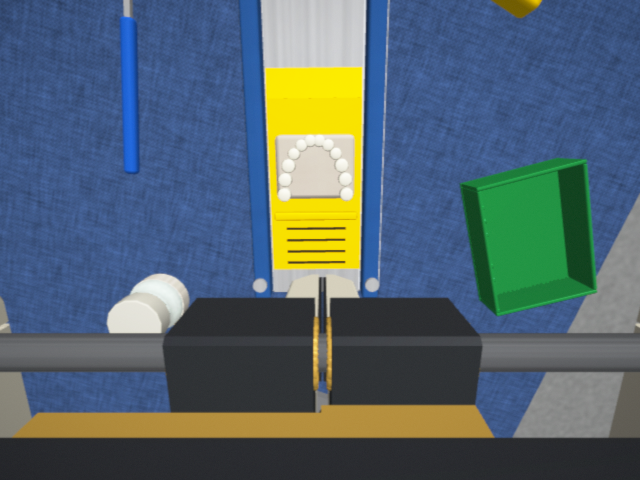

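The wrist view shows the plate squarely ahead, with its front edge at row 68, arch at rows 135–198, ridge at row 216, rear edge at row 268, and the plate spanning columns 265–363. I check these by casting rays.

```bash
python3 - <<'E'
from h import *
c=optics.read_camera("wrist"); yaw=np.radians(107.16); hx=np.array([np.cos(yaw),np.sin(yaw)]); hy=np.array([-hx[1],hx[0]])
m=mask(c["frame"],*YEL,(230,50,390,285)); r=rect(m,c,.040); B=cv2.boxPoints(r)/1000; print(r)
C=np.array(r[0])/1000; e=B-C
P=cast(c,[[313,268],[317,212],[317,220],[314,68]],.04)[:,:2]
t=telemetry.read_state()["tool_pos"][:2]
print("along hx rel tcp: rear,ridge back,ridge front,nose",np.round((P-t)@hx,4),"lateral",np.round((P-t)@hy,4))
print("rect corners rel tcp",np.round((B-t)@hx,4),np.round((B-t)@hy,4))
E
```

```text
((574.6603393554688, 16.337554931640625), (59.89282989501953, 129.81045532226562), 17.433244705200195)
along hx rel tcp: rear,ridge back,ridge front,nose [-0.013   0.0271  0.0216  0.117 ] lateral [0.0074 0.0042 0.0042 0.0053]
rect corners rel tcp [ 0.1171 -0.0127 -0.0124  0.1174] [ 0.0365  0.0358 -0.0241 -0.0234]
```

```bash
python3 -m inch '[[[0.01,0.011,-0.006,-0.005,0.002,0,0],[0.02,0,0,0,0,0,0],[0.02,0,0,0,0,0,0],[0.005,0,0,0,0,0,0],[0,0,0,0,0,0,0],[0,0,0,0,0,0,0]]]'
python3 -c "
from h import *
goal([.583,-.0220],np.radians(107.3),.062)"
```

```text
t: 3.55
tool_pos: [0.5928, -0.0197, 0.0873]
orientation: [-0.243, 1.535, 0.234]
force: [-0.5, 0.1, 1.0]
opening: 0.0005
sign 1 turn tool axes [-3.139 -0.015  0.033] shift cur axes [ 0.025   0.0009 -0.0106] shift in goal axes [ 0.0253 -0.0007  0.0101]
sign -1 turn tool axes [0.003 0.021 0.009] shift cur axes [ 0.025   0.0009 -0.0106] shift in goal axes [ 0.0253  0.0007 -0.0101]
q [-0.12   0.208  1.681  0.     1.23  -0.424] pos [ 0.5928 -0.0197  0.0873] F [-0.5  0.1  1. ] t 3.55
```

```bash
python3 -m inch '[[[0.01,-0.001,-0.008,0.003,0.02,0.009,0],[0.01,0,0,0,0,0,0],[0.005,0,-0.001,0,0,0,0],[0,0,0,0,0,0,0]]]'
python3 -c "
from h import *
goal([.5853,-.0234],np.radians(107.3),.062)"
```

```text
t: 3.95
tool_pos: [0.5859, -0.0239, 0.0631]
orientation: [-0.237, 1.555, 0.236]
force: [-0.7, 0.4, -0.7]
opening: 0.001
sign 1 turn tool axes [ 3.141e+00  2.000e-03 -5.000e-03] shift cur axes [ 0.0011  0.0007 -0.0004] shift in goal axes [ 0.0011 -0.0007  0.0004]
sign -1 turn tool axes [-0.001  0.003  0.001] shift cur axes [ 0.0011  0.0007 -0.0004] shift in goal axes [ 0.0011  0.0007 -0.0004]
q [-0.128  0.238  1.694  0.     1.206 -0.43 ] pos [ 0.5859 -0.0239  0.0631] F [-0.7  0.4 -0.7] t 3.95
```

Accurate. Now press down gently, about 14 mm in small rows.

```bash
python3 -m inch '[[[0.003,0,0,0,0,0,0],[0.003,0,0,0,0,0,0],[0.003,0,0,0,0,0,0],[0.003,0,0,0,0,0,0],[0.002,0,0,0,0,0,0]]]'
python3 - <<'E'
from h import *
goal([.5853,-.0234],np.radians(107.3),.049)
cv2.imwrite("pics/w2.png",optics.read_camera("wrist")["frame"])
E
```

```text
t: 4.45
tool_pos: [0.5877, -0.0242, 0.0506]
orientation: [-0.237, 1.551, 0.235]
force: [-1.7, 0.2, 7.8]
opening: 0.0004
sign 1 turn tool axes [ 3.141  0.004 -0.01 ] shift cur axes [ 0.0016  0.0015 -0.0021] shift in goal axes [ 0.0016 -0.0014  0.0021]
sign -1 turn tool axes [-0.001  0.006  0.003] shift cur axes [ 0.0016  0.0015 -0.0021] shift in goal axes [ 0.0016  0.0014 -0.0021]
q [-0.128  0.256  1.698  0.     1.181 -0.43 ] pos [ 0.5877 -0.0242  0.0506] F [-1.7  0.2  7.8] t 4.45
```

View pics/w2.png

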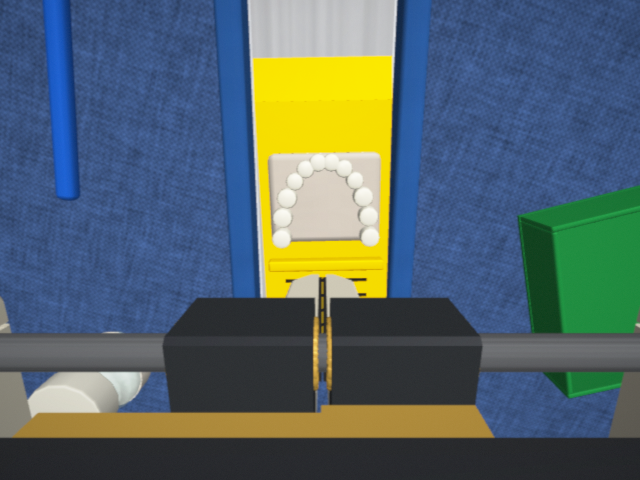

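The fingertips (columns 287–357, row 278) stand on the pad just behind the ridge (row 265), centred and clear of the arch, with about 8 N on. I press to about 8 mm down, then start forward.

```bash
python3 -m inch '[[[0.003,0,-0.001,0,0.006,0,0],[0.002,0,-0.001,0,0.004,0,0],[0.0015,0.003,0,0,0.002,0,0],[0.001,0.003,0,0,0.002,0,0],[0.001,0.003,0,0,0.002,0,0]]]'
python3 -c "
from h import *
goal([.5853,-.0234],np.radians(107.3),.049)"
```

```text
t: 5.0
tool_pos: [0.5896, -0.0177, 0.0495]
orientation: [-0.243, 1.555, 0.229]
force: [-1.2, -3.3, 8.6]
opening: 0.0005
sign 1 turn tool axes [ 3.14e+00  1.50e-02 -2.00e-03] shift cur axes [ 0.0005 -0.0042 -0.0058] shift in goal axes [0.0005 0.0042 0.0058]
sign -1 turn tool axes [-0.001  0.002  0.01 ] shift cur axes [ 0.0005 -0.0042 -0.0058] shift in goal axes [ 0.0005 -0.0042 -0.0058]
q [-0.112  0.263  1.692 -0.009  1.181 -0.41 ] pos [ 0.5896 -0.0177  0.0495] F [-1.2 -3.3  8.6] t 5.0
```

```bash
python3 -m inch '[[[0.0015,0.004,-0.003,0,0.002,0.005,0],[0.0015,0.004,-0.003,0,0.002,0.005,0],[0.0015,0.004,-0.002,0,0.002,0,0],[0.001,0.004,-0.001,0,0.002,0,0],[0.001,0.004,-0.001,0,0.002,0,0],[0.001,0.004,-0.001,0,0.002,0,0]]]'
python3 - <<'E'
from h import *
goal([.5853,-.0234],np.radians(107.3),.049)
cv2.imwrite("pics/w3.png",optics.read_camera("wrist")["frame"])
c=optics.read_camera("top"); cv2.imwrite("pics/t3.png",cv2.resize(c["frame"][180:330,240:440],None,fx=4,fy=4,interpolation=cv2.INTER_CUBIC))
E
```

```text
t: 5.6
tool_pos: [0.5833, -0.0011, 0.0529]
orientation: [-0.244, 1.545, 0.227]
force: [-0.2, -0.8, 6.7]
opening: 0.0006
sign 1 turn tool axes [ 3.14   0.02  -0.018] shift cur axes [ 0.0041 -0.0218 -0.0047] shift in goal axes [0.0039 0.0219 0.0047]
sign -1 turn tool axes [-0.002  0.011  0.013] shift cur axes [ 0.0041 -0.0218 -0.0047] shift in goal axes [ 0.0039 -0.0219 -0.0047]
q [-0.085  0.234  1.72  -0.008  1.173 -0.382] pos [ 0.5833 -0.0011  0.0529] F [-0.2 -0.8  6.7] t 5.6
```

View pics/w3.png

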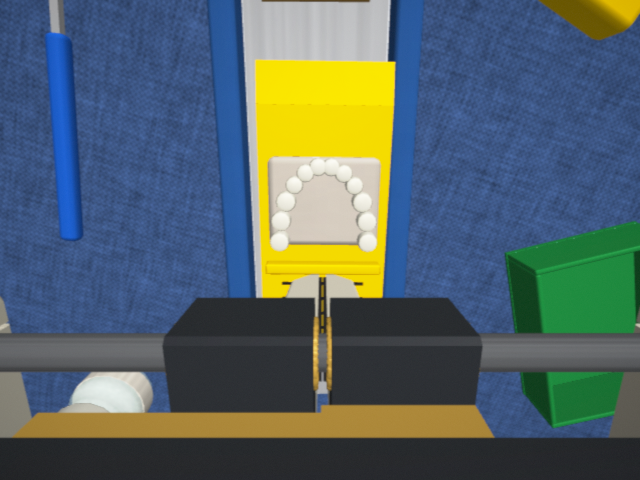

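The plate came along about 20 mm. It is square in the holder, with the arch (rows 157–244) untouched and the spring lip showing at row 0. The press relaxed slightly to z 0.053, so I press deeper before the lip.

```bash
python3 -m inch '[[[0.004,0,-0.001,0,0.01,0.005,0],[0.004,0,-0.001,0,0.003,0.005,0],[0.002,0.002,-0.001,0,0.002,0.002,0],[0.002,0.004,-0.001,0,0.002,0,0],[0.002,0.004,-0.001,0,0.002,0,0]]]'
python3 -c "
from h import *
goal([.5853,-.0234],np.radians(107.3),.049)"
```

```text
t: 6.2
tool_pos: [0.5832, 0.0053, 0.0472]
orientation: [-0.241, 1.551, 0.23]
force: [-2.0, -3.4, 11.4]
opening: 0.0008
sign 1 turn tool axes [ 3.14   0.013 -0.009] shift cur axes [-0.0016 -0.0281 -0.0064] shift in goal axes [-0.0018  0.0281  0.0065]
sign -1 turn tool axes [-0.001  0.006  0.008] shift cur axes [-0.0016 -0.0281 -0.0064] shift in goal axes [-0.0018 -0.0281 -0.0065]
q [-0.075  0.247  1.716 -0.006  1.171 -0.373] pos [0.5832 0.0053 0.0472] F [-2.  -3.4 11.4] t 6.2
```

```bash
python3 -m inch '[[[0.0015,0.005,-0.0015,0,0.003,0.004,0],[0.0015,0.005,-0.0015,0,0.003,0.004,0],[0.0015,0.005,-0.0015,0,0.003,0.003,0],[0.0015,0.005,-0.0015,0,0.003,0.003,0]]]'
python3 -c "
from h import *
goal([.5853,-.0234],np.radians(107.3),.049)"
```

```text
t: 6.6
tool_pos: [0.5787, 0.0199, 0.0489]
orientation: [-0.237, 1.551, 0.233]
force: [-0.6, -2.8, 8.3]
opening: 0.0003
sign 1 turn tool axes [ 3.14   0.005 -0.01 ] shift cur axes [-0.     -0.0433 -0.0065] shift in goal axes [-0.0001  0.0433  0.0066]
sign -1 turn tool axes [-0.002  0.007  0.003] shift cur axes [-0.     -0.0433 -0.0065] shift in goal axes [-0.0001 -0.0433 -0.0066]
q [-5.400e-02  2.350e-01  1.727e+00 -1.000e-03  1.173e+00 -3.530e-01] pos [0.5787 0.0199 0.0489] F [-0.6 -2.8  8.3] t 6.6
```

```bash
python3 -m inch '[[[0.003,0.003,-0.0015,0,0.004,0.002,0],[0.002,0.005,-0.0015,0,0.003,0.002,0],[0.002,0.005,-0.0015,0,0.003,0.002,0]]]'
python3 - <<'E'
from h import *
goal([.5853,-.0234],np.radians(107.3),.049)
c=optics.read_camera("wrist"); cv2.imwrite("pics/w4.png",c["frame"])
E
```

```text
t: 6.9
tool_pos: [0.5759, 0.0291, 0.0477]
orientation: [-0.237, 1.551, 0.232]
force: [-0.5, -3.3, 10.1]
opening: 0.0007
sign 1 turn tool axes [ 3.139  0.007 -0.01 ] shift cur axes [-0.0011 -0.053  -0.0065] shift in goal axes [-0.0013  0.0529  0.0067]
sign -1 turn tool axes [-0.002  0.006  0.004] shift cur axes [-0.0011 -0.053  -0.0065] shift in goal axes [-0.0013 -0.0529 -0.0067]
q [-0.037  0.231  1.734 -0.002  1.17  -0.336] pos [0.5759 0.0291 0.0477] F [-0.5 -3.3 10.1] t 6.9
```

View pics/w4.png

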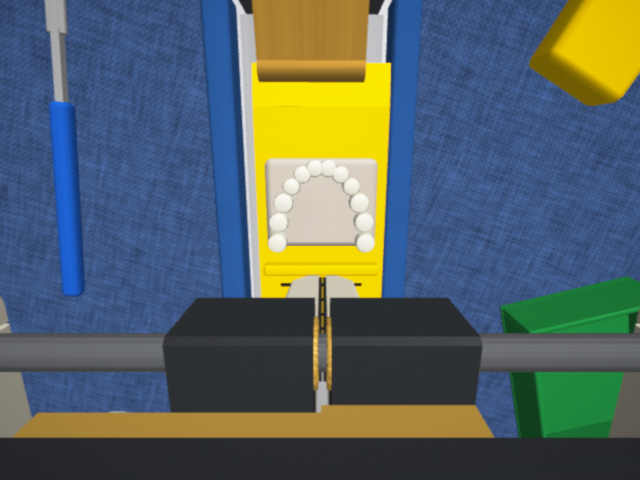

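The nose corners (row 62) have slipped under the brass lip (rows 60–80), and the stop shows at the top (rows 0–12). About 25 mm remain, so I continue pressed.

```bash
python3 -m inch '[[[0.002,0.005,-0.0015,0,0.003,0.002,0],[0.002,0.005,-0.0015,0,0.003,0.002,0],[0.002,0.005,-0.0015,0,0.003,0.002,0],[0.002,0.005,-0.0015,0,0.003,0.002,0],[0.002,0.005,-0.0015,0,0.003,0.002,0]]]'
python3 -c "
from h import *
goal([.5853,-.0234],np.radians(107.3),.049)"
```

```text
t: 7.45
tool_pos: [0.5706, 0.047, 0.0473]
orientation: [-0.239, 1.549, 0.23]
force: [-1.5, -6.5, 10.1]
opening: 0.0004
sign 1 turn tool axes [ 3.139  0.011 -0.012] shift cur axes [-0.0012 -0.0716 -0.0067] shift in goal axes [-0.0017  0.0716  0.0069]
sign -1 turn tool axes [-0.003  0.008  0.007] shift cur axes [-0.0012 -0.0716 -0.0067] shift in goal axes [-0.0017 -0.0716 -0.0069]
q [-0.005  0.22   1.748 -0.005  1.165 -0.302] pos [0.5706 0.047  0.0473] F [-1.5 -6.5 10.1] t 7.45
```

```bash
python3 -m inch '[[[0.002,0.005,-0.001,0,0.003,0.003,0],[0.002,0.005,-0.001,0,0.003,0.003,0],[0.002,0.005,-0.001,0,0.003,0.003,0],[0.002,0.005,-0.001,0,0.003,0.003,0]]]'
python3 - <<'E'
from h import *
goal([.5853,-.0234],np.radians(107.3),.049)
c=optics.read_camera("wrist"); cv2.imwrite("pics/w5.png",c["frame"])
E
```

```text
t: 7.85
tool_pos: [0.5688, 0.0534, 0.0473]
orientation: [-0.248, 1.551, 0.22]
force: [1.3, -21.2, 8.9]
opening: 0.0006
sign 1 turn tool axes [ 3.138  0.028 -0.007] shift cur axes [-0.0003 -0.0783 -0.0068] shift in goal axes [-0.0017  0.0782  0.007 ]
sign -1 turn tool axes [-0.003  0.004  0.018] shift cur axes [-0.0003 -0.0783 -0.0068] shift in goal axes [-0.0017 -0.0782 -0.007 ]
q [ 0.014  0.217  1.751 -0.018  1.164 -0.278] pos [0.5688 0.0534 0.0473] F [  1.3 -21.2   8.9] t 7.85
```

View pics/w5.png

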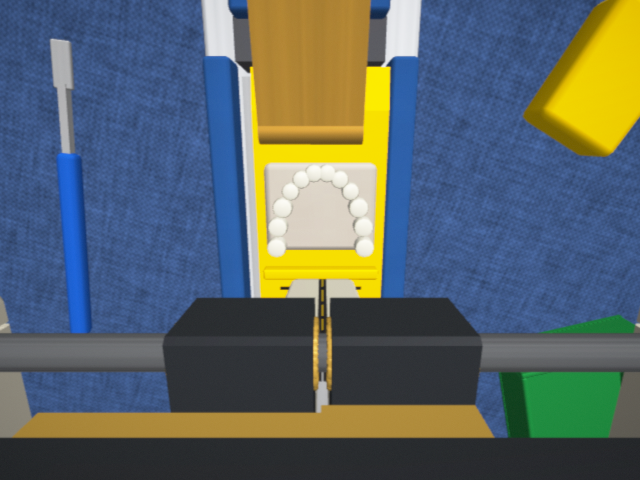

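The nose corners (row 66) are at the stop, and the forward force jumped to 21 N, so it is home. I ease the forward push while still pressing, then check.

```bash
python3 -m inch '[[[0.002,0.002,0,0,0.003,0.003,0],[0.002,0,0,0,0.002,0.003,0],[0.002,-0.0005,0,0,0.002,0.002,0],[0.002,-0.0005,0,0,0.002,0.002,0]]]'
python3 -c "
from h import *
goal([.5853,-.0234],np.radians(107.3),.049)"
```

```text
t: 8.3
tool_pos: [0.5731, 0.0522, 0.0473]
orientation: [-0.242, 1.553, 0.223]
force: [-6.1, 1.8, 14.8]
opening: 0.0008
sign 1 turn tool axes [ 3.136  0.02  -0.005] shift cur axes [-0.0008 -0.0759 -0.0105] shift in goal axes [-0.0017  0.0758  0.0109]
sign -1 turn tool axes [-0.005  0.003  0.013] shift cur axes [-0.0008 -0.0759 -0.0105] shift in goal axes [-0.0017 -0.0758 -0.0109]
q [ 0.009  0.23   1.736 -0.012  1.169 -0.283] pos [0.5731 0.0522 0.0473] F [-6.1  1.8 14.8] t 8.3
```

```bash
python3 -m inch '[[[0.001,0.003,-0.001,0,0.002,0.005,0],[0.001,0.003,-0.001,0,0,0.004,0],[0.001,0.003,-0.001,0,0,0.002,0],[0.001,0.002,0,0,0,0,0]]]'
python3 -c "
from h import *
goal([.5853,-.0234],np.radians(107.3),.049)"
```

```text
t: 8.7
tool_pos: [0.5729, 0.0543, 0.0475]
orientation: [-0.243, 1.547, 0.22]
force: [-3.2, -5.7, 6.5]
opening: 0.0005
sign 1 turn tool axes [ 3.135  0.025 -0.014] shift cur axes [-0.0004 -0.0779 -0.0107] shift in goal axes [-0.0015  0.0779  0.0112]
sign -1 turn tool axes [-0.006  0.009  0.016] shift cur axes [-0.0004 -0.0779 -0.0107] shift in goal axes [-0.0015 -0.0779 -0.0112]
q [ 0.014  0.224  1.742 -0.014  1.162 -0.277] pos [0.5729 0.0543 0.0475] F [-3.2 -5.7  6.5] t 8.7
```

```bash
python3 -m inch '[[[0.002,0.005,-0.001,0,0,0.002,0],[0.0015,0.004,0,0,0,0,0],[0.001,0.003,0,0,0,0,0],[0,0.001,0,0,0,0,0],[-0.002,0,0,0,0,0,0],[-0.003,0,0,0,0,0,0],[-0.005,0,0,0,0,0,0]]]'
python3 -c "
from h import *
goal([.5853,-.0234],np.radians(107.3),.049)"
```

```text
t: 9.4
tool_pos: [0.5724, 0.0548, 0.0575]
orientation: [-0.255, 1.542, 0.205]
force: [-0.5, 1.3, -0.5]
opening: 0.0006
sign 1 turn tool axes [ 3.133  0.053 -0.017] shift cur axes [ 0.011  -0.0782 -0.0103] shift in goal axes [0.0085 0.0785 0.0109]
sign -1 turn tool axes [-0.009  0.011  0.034] shift cur axes [ 0.011  -0.0782 -0.0103] shift in goal axes [ 0.0085 -0.0785 -0.0109]
q [ 0.025  0.205  1.745 -0.032  1.173 -0.256] pos [0.5724 0.0548 0.0575] F [-0.5  1.3 -0.5] t 9.4
```

```bash
python3 -m inch '[[[-0.01,-0.002,0,0,0,0,0],[-0.02,-0.002,0,0,0,0.01,0],[-0.03,-0.01,0,0,0,0.01,0],[-0.04,-0.02,0,0,0,0.01,0],[-0.04,-0.02,0,0,0,0,0],[-0.02,-0.02,0,0,0,0,0],[0,0,0,0,0,0,0],[0,0,0,0,0,0,0]]]'
python3 - <<'E'
from h import *
goal([.5853,-.0234],np.radians(107.3),.2)
c=optics.read_camera("wrist"); f=c["frame"]; cv2.imwrite("pics/w6.png",f)
s=optics.read_camera("side")["frame"]; cv2.imwrite("pics/s6.png",cv2.resize(s[180:310,290:430],None,fx=4.5,fy=4.5,interpolation=cv2.INTER_CUBIC))
E
```

```text
t: 10.2
tool_pos: [0.591, -0.0141, 0.2286]
orientation: [-0.233, 1.546, 0.234]
force: [-0.1, 1.3, -0.0]
opening: 0.001
sign 1 turn tool axes [ 3.137e+00  2.000e-03 -1.900e-02] shift cur axes [ 0.0285 -0.0072 -0.0085] shift in goal axes [0.0286 0.0072 0.0082]
sign -1 turn tool axes [-0.004  0.012  0.001] shift cur axes [ 0.0285 -0.0072 -0.0085] shift in goal axes [ 0.0286 -0.0072 -0.0082]
q [-0.113  0.098  1.536  0.004  1.496 -0.411] pos [ 0.591  -0.0141  0.2286] F [-0.1  1.3 -0. ] t 10.2
```

View pics/w6.png

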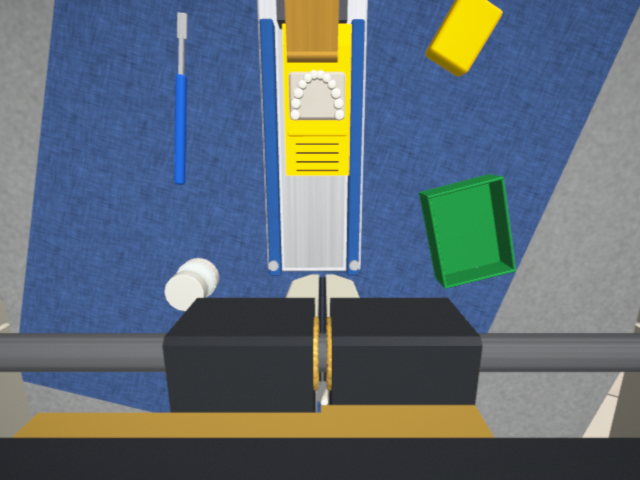

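The plate lies flat under the spring with the bystanders unmoved. I check nose against stop in an enlarged crop and numerically from the rear edge.

```bash
python3 - <<'E'
from h import *
yaw=np.radians(107.3); hx=np.array([np.cos(yaw),np.sin(yaw)])
for n,bx in (("wrist",(270,20,365,185)),("top",(285,200,430,300))):
    c=optics.read_camera(n); f=c["frame"]; m=cv2.morphologyEx(mask(f,*YEL,bx),cv2.MORPH_OPEN,np.ones((2,2)))
    for z in (.032,):
        r=rect(m,c,z); B=cv2.boxPoints(r)/1000; a=sorted(B@hx); print(n,r[1],"rear",a[0],"front",a[-1],"yaw",r[2])
    if n=="wrist": 
        print("open end z0/.01",[ (cast(c,[[314,271]],z)[0,:2]@hx) for z in (0,.01)])
        cv2.imwrite("pics/c7.png",cv2.resize(f[0:70,255:370],None,fx=6.5,fy=6.5,interpolation=cv2.INTER_CUBIC))
    else: print("top open end",[(cast(c,[[413,230.5]],z)[0,:2]@hx) for z in (0,.01)])
E
```

```text
wrist (59.91887283325195, 129.49966430664062) rear -0.14541635593166827 front -0.015782974097799118 yaw 17.17183494567871
open end z0/.01 [np.float64(-0.2521589670453487), np.float64(-0.24864356087927153)]
top (149.3582000732422, 128.64768981933594) rear -0.14699533054399477 front -0.017931802780906326 yaw 17.140287399291992
top open end [np.float64(-0.24988769732418428), np.float64(-0.2472276984715737)]
```

View pics/c7.png

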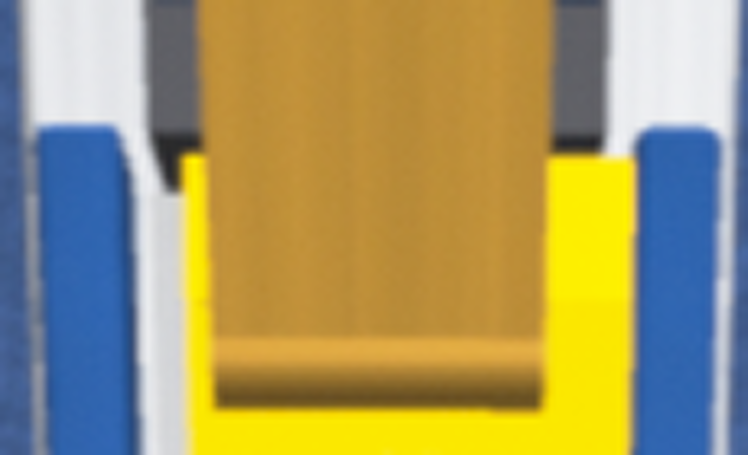

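View pics/s6.png

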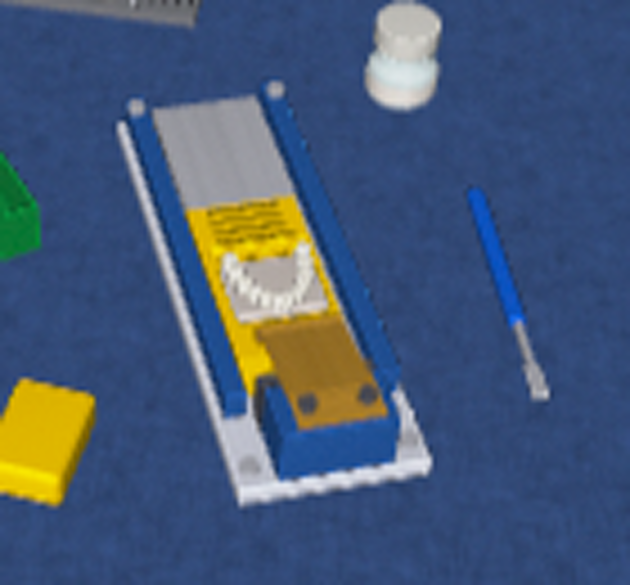

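```bash
python3 -c "
from plant import workorder, telemetry
print(workorder.close_job()); s=telemetry.read_state(); print(s['t'],s['force'])"
```

```text
the job is handed in; nothing more can be done
None
the job is handed in; nothing more can be done
```

The plate is home under the brass spring as far as my checks can tell, and I have handed the job in; it reported no verdict. With the closed fingertips I pressed the thumb pad down about 7–10 mm, at 8–11 N. The press eased once, to about 4 mm down, before the nose reached the lip, so I pressed it down again. I then slid the plate about 75 mm under the spring until the forward force jumped to 21 N at the stop, eased off, pushed forward once more and lifted straight off. The last move before handing in ended at about 10.2 s.

**Last checks:**
- **Nose at the stop:** I placed the stop at −16 mm along the loading direction. The wrist view puts the nose at −15.8 mm and the top view at −17.9 mm, about the 2 mm the calibration allows.
- **Rear edge:** it lies about 100–106 mm from the holder's open end, depending on the view and the height assumed; 104 mm is expected.
- **Bed held down:** the plate's apparent size in the wrist view (129.5 x 59.9 mm) fits the lowered height of 32 mm. This is indirect, since I could not read the bed or spring joints.
- **One bad measurement:** the plate width in the final top view came out wrong at 149 mm, because the mask took in other yellow pixels. I did not rely on it.
- **Surroundings:** the spring lies over the nose, and the jar, carver, wax block and tray look unmoved in the pictures. The fingertips stayed behind the ridge, clear of the teeth, in every picture I took.
- **Robot:** the tool force was near zero, with the arm standing clear above the bench.

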